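# Clip the grating plate into the prep board

## Robot

A 7-joint arm with a two-finger parallel gripper is mounted at the origin on the work surface. World frame = base frame: x ahead of the robot, y to its left, z up, the work surface at z = 0. Lengths are in m, angles in rad, forces in N, time in s.
With the tool pointing down it reaches from about 0.4 to 0.85 m from the base axis. Payload 10.4 kg.
Tool frame: the origin (TCP) lies at the centre of the arm's flange, where the gripper is bolted on; the fingertips stand 182 mm ahead of it and the grasp point (between the pads) lies r.grasp_offset ahead of it (r.grasp_offset is the distance from the TCP to the grasp point, in m); z points along the fingers, y is the line along which they close (so a half turn about z gives the same grasp; the last joint's range is limited). The gripper opens to 87 mm and grips with 3 to 60 N. Pads are 19 mm wide; open, the fingers measure 117 mm over their backs; the gripper's body (75 mm by 190 mm) begins 51 mm behind the grasp point.
Start: joints at [1.196, 0.332, -0.065, 1.46, 0.022, 1.35, -0.088], TCP at [0.215, -0.587, 0.405] pointing down, gripper open.
Joint ranges: [-2.6, 2.6], [-0.5, 2.12], [-1.47, 1.34], [0.16, 2.42], [-1.27, 4.41], [0.06, 2.06], [-2.6, 2.6]. Speed limits (rad/s): [2.22, 2.22, 2.79, 2.79, 3.14, 3.14, 3.14].

## Interface

Orientations are given as a unit quaternion [x, y, z, w].
In Python, from bench import status, vision, job, spotter, r gives the robot as it stands. The module is installed in compiled form; this text tells all that it offers.
- The arm moves only by the tool play_rows, never from a script. Its argument "series" is a list of rows, each a list of 6 numbers: the shift along the tool's x, y, z each as a share of 150 mm, from -1 to 1, then the turn, a rotation vector about the tool's x, y, z each as a share of 30 degrees, from -1 to 1. In form: [[x, y, z, ax, ay, az], ...]. A call has 1 to 5 rows; each row is the pose to reach, as a shift and turn from the pose commanded when the call began, along the tool's axes at that moment; what a row does not reach only later rows make up. A row lasts 1/10 s, in which the tool goes at most 50 mm and 8.59 degrees, less where a joint would pass 70% of its speed; a pose out of reach is approached as far as the arm can. A call with a number of a shift or a turn outside -1 to 1 is refused whole. A call with a gripper value outside its range is refused whole. "fingers" is the opening, from -1 (shut) to 1 (fully open), set as the call begins (left out, the last holds). The fingers move at their own pace and stop on an object; "squeeze" is the grip in N (left out, the last holds). Time passes only in rows, so rows that repeat a pose let the fingers close. It gives the time, the measured TCP pose, the force, the opening and the grip force at its end, in the units of the state.
- status.read_state(): the state, without advancing time (a new reading comes with each control period).
- vision.camera(name): name is "scene" or "top" or "wrist"; returns the picture (480x640x3 uint8, blue, green, red); there is no depth.
- vision.calibration(name): a dict with "fx", "fy", "cx", "cy" (pixels), "D" ([k1, k2, p1, p2, k3] as OpenCV has them; the pictures are not rectified), "rvec" (rotation vector, rad) and "tvec" (3), from world to camera coordinates, as OpenCV has them; the wrist camera has in their place "T_tool_cam" (4x4, takes a point from camera to tool coordinates, whose origin is the TCP and whose axes are the flange's). Camera axes: x right, y down, z forward; pixel columns grow to the right and rows downward; lengths in m; the calibration is good to about 2 mm. A picture is of the moment at which its call begins: read the wrist's pose just before it. calibration takes no time and is no camera call.
- job.close_job(): hands the job in; it is judged then, once.
Trained networks look in the newest picture that a camera, given by its name, has taken for a name from the list of things; names that differ only in an ending like _2 or _b are one class to them, and where a whole thing is asked for, a point or a joint stands for the part that bears it (a point fixed in the world has none). Each returns a list of dicts, best first, with "conf" (0 to 1); they miss things now and then, are a little off and sometimes report something else, mostly with a low value. They report only what shows in the picture. A call takes as long as a camera call. They do not tell look-alikes from the thing itself.
- spotter.boxes_of(camera, name): "point" ([x, y, z] in m, in world coordinates, good to about 4 mm: the middle of the surface that is visible of it).
- spotter.regions_of(camera, name): "pixels" (480x640 bool, what is visible of it).
The state is a dict: "time": time; "joint_positions": joint angles; "joint_vel": joint speeds; "joint_torque": joint torques, N m; "ee_pos": TCP position; "eef_rot": TCP orientation; "ft_force": force on the tool from outside, world axes, zero at the start; "torque": the same for the moment, N m; "width": finger opening in m; "grip_force": force on a finger pad.
Only numpy, scipy, OpenCV 4.12 (cv2) and the standard library are available. Lean on these libraries where they do the work, as an engineer would, in place of code of your own. Each camera call takes 0.05 s, during which the arm holds its last target. There are 200 camera calls.

## Task

Flip up the spring clip at the far end of the prep board, slide the grating plate (the one with rows of round holes, not the one with a single slanted slot) between the guide rails fully home against the end stop, then flip the clip back down so that it holds the plate. Leave the other plate, the muffins, the pepper mill, the jar and the bowl where they stand.

Things in the scene. Friction and masses are not known exactly. Their poses are not given: they have to be found in the camera images.
- board: Bamboo prep board, 380 (its x) by 540 (its y) by 20 mm thick, fixed. Origin at the centre of its underside; +x points to the end with the clip, away from the robot; z up. On its top two guide rails 9 mm high run from x = 48 to 118 mm, inner faces at y = +-46.5 mm; lead-ins flare to y = about +-58 mm at x = 25 mm, outer edges within y = +-67 mm.
- stop (a point): Foot of the end stop's face, on the board's top, 118 mm ahead of the board's centre. The stop is 10 mm high and 113 mm wide. Just beyond it two hinge cheeks carry the clip: 118 to 138 mm ahead of the board's centre, 24 to 32 mm either side of the middle, up to 32 mm above the board's top.
- bay (a point): Point on the board's top face (20 mm above the counter), 48 mm ahead of the board's centre: the grating plate's origin lies here when it is fully home. Axes as the board's.
- clip_hinge (a point): Middle of the clip's hinge line, which runs along the board's y; 125 mm ahead of the board's centre and 22 mm above its top. Axes as the board's.
- clip (a joint): Angle of the spring clip, rad: 0 shut with no plate (as at the start), about 0.12 shut on the plate, 1.0 fully up (end of travel). Below 0.5 an over-centre spring (about 0.2 N m, 5 to 8 N at the lever) pulls it shut, above 0.5 it swings fully up by itself and stays. Raise it by pushing the lever towards the board's +x; shut it by pushing the raised jaw back towards -x and down.
- lever_tip (a point): Top of the clip's upright thumb lever: steel, 4 mm thick, 40 mm wide along y, 55 mm from the hinge line, straight up when the clip is at 0; it leans to +x, away from the robot, as the clip is raised.
- jaw_tip (a point): Tip of the clip's jaw: steel, 4 mm thick, 40 mm wide, 54 mm from the hinge line; level and pointing to the board's -x when the clip is at 0, always square to the lever (an L). A foot under the tip reaches 20 mm below it, to 2 mm above the board, so the shut clip blocks the 8 mm plate.
- grater: Grating plate: flat steel plate 140 (its x) by 90 (its y) by 8 mm with 7 by 5 rows of round dark holes (marks only, too shallow to hook into), about 0.18 kg, lying on the board. Origin at the centre of its underside. Either 140 mm direction may go in first. Slides easily when its edge is pushed.
- slicer: Slicing plate: same size and steel as the grating plate but with one slanted slot; lies on the other side of the board. Leave it.
- muffin_a: Muffin in a red cup, 58 mm across, 52 mm high, origin at the centre of its underside; on the board beside the clip. Leave it.
- muffin_b: Another such muffin, on the board at the other side of the clip. Leave it.
- muffin_c: A third such muffin, on the counter beside the board. Leave it.
- jar: Small glass jar with a steel cap, 48 mm across, 95 mm high, beyond the board's far end; origin at the centre of its underside. Leave it.
- bowl: White bowl, 150 mm across, 70 mm high, on the counter beside the board; origin at the centre of its underside. Leave it.
- mill: Dark wooden pepper mill, 44 mm across, 110 mm high, standing on the counter beyond the board's far end; origin at the centre of its underside. Leave it.
There are look-alikes about, which are no part of the job. What is shaped like the grater but blue or green is not meant.

How it is judged:
On the way, in this order (a step that is already met when the one before it is completed fails the run):
1. the clip is flipped up (value of joint clip above 0.85 rad), for 0.2 s.
2. the grating plate is fully home while the clip is up (x of grater in the frame of bay between -0.005 and 0.005 m and y of grater in the frame of bay between -0.005 and 0.005 m and z of grater in the frame of bay below 0.004 m and angle between the x axis of grater and the x axis of board, either way round below 0.06 rad and value of joint clip above 0.8 rad), for 0.2 s.
At the end, for the whole second after the job is handed in: The grating plate lies flat between the rails, its origin within 5 mm of the bay point along each of the board's x and y, not more than 4 mm above it and square within 0.06 rad, with the clip shut on it (joint between 0.06 and 0.18 rad), at rest (x of grater in the frame of bay between -0.005 and 0.005 m and y of grater in the frame of bay between -0.005 and 0.005 m and z of grater in the frame of bay below 0.004 m and angle between the x axis of grater and the x axis of board, either way round below 0.06 rad and value of joint clip between 0.06 and 0.18 rad and linear speed of grater below 0.01 m/s); the robot touches nothing.
It fails at once if the slicing plate is moved more than 20 mm or tipped (distance of slicer from where it was at the start of the episode above 0.02 m or angle between slicer's own z axis and vertical above 0.35 rad).
It fails at once if the jar is moved more than 20 mm or tipped (distance of jar from where it was at the start of the episode above 0.02 m or angle between jar's own z axis and vertical above 0.35 rad).
It fails at once if the bowl is moved more than 20 mm or tipped (distance of bowl from where it was at the start of the episode above 0.02 m or angle between bowl's own z axis and vertical above 0.35 rad).
It fails at once if a muffin is moved more than 20 mm or tipped (distance of any of muffin_a, muffin_b, muffin_c from where it was at the start of the episode above 0.02 m or angle between any of muffin_a, muffin_b, muffin_c's own z axis and vertical above 0.35 rad).
It fails at once if the pepper mill is moved more than 20 mm or tipped (distance of mill from where it was at the start of the episode above 0.02 m or angle between mill's own z axis and vertical above 0.35 rad).
It also fails if it takes over 72 s, if anything falls off the work surface, if the arm or the gripper's body presses on something with over 40 N, if the wrist force passes 120 N, or if a joint passes its speed limit or range.

## Working session

There is one attempt and no reset: what is moved stays moved. The work goes in short steps, Python scripts to look and compute and a tool call to move; the robot and the scene stay as the last step left them, time stands still between calls to the robot, and variables do not carry over. Pictures are saved under pics/ and viewed, at most 10 in all, crops included, and the job is handed in when it is done.

Besides the shell and the picture viewer there is one more tool, called in YAML: its name, and indented under it one key for each argument. play_rows: Moves the arm, as the interface text tells. Shift numbers are shares of 150 mm and turn numbers shares of 30 degrees, none past 1 either way. Its arguments: {"type":"object","properties":{"series":{"type":"array","items":{"type":"array","items":{"type":"number"}}},"fingers":{"type":"number"},"squeeze":{"type":"number"}},"required":["series"]}

```bash
ls; mkdir -p pics; python3 - <<'E'
from bench import status, vision, job, spotter, r
import cv2
s=status.read_state(); print(s['time'],s['ee_pos'],s['eef_rot'],s['width'],r.grasp_offset)
for c in ["scene","top"]:
    cv2.imwrite(f"pics/{c}0.png",vision.camera(c))
    print(c,vision.calibration(c))
    for n in ["grater","slicer","clip","lever_tip","jaw_tip","board","muffin_a","mill","jar","bowl"]:
        print(n,[([round(float(v),3) for v in d["point"]],round(d["conf"],2)) for d in spotter.boxes_of(c,n)])
print(vision.calibration("wrist"))
E
```

```text
pics
0.0 [ 0.21531778 -0.58659318  0.40394382] [ 9.84567502e-01  1.75003747e-01 -1.65231178e-04 -7.03291596e-04] 0.0869552845227028 0.1635
scene {'fx': 585.962698342762, 'fy': 585.962698342762, 'cx': 311.80822693081876, 'cy': 236.61610436460532, 'D': array([0.00412305, 0.        , 0.        , 0.        , 0.        ]), 'rvec': array([ 1.18118649,  2.10241952, -1.16195222]), 'tvec': array([ 0.19870824, -0.19361678,  1.97384441])}
grater [([0.392, 0.55, 0.008], 0.94), ([0.276, 0.378, 0.009], 0.78), ([0.471, 0.217, 0.032], 0.75)]
slicer [([0.471, -0.14, 0.029], 0.64), ([0.583, 0.076, 0.022], 0.54)]
clip [([0.673, 0.05, 0.053], 0.87)]
lever_tip [([0.669, 0.051, 0.054], 0.59)]
jaw_tip []
board [([0.582, 0.074, 0.017], 0.61)]
muffin_a [([0.582, -0.321, 0.034], 0.85), ([0.693, -0.095, 0.062], 0.76), ([0.709, 0.253, 0.057], 0.65), ([0.781, 0.159, 0.061], 0.58)]
mill [([0.779, -0.019, 0.055], 0.67)]
jar [([0.781, 0.159, 0.059], 0.59), ([0.581, 0.071, 0.021], 0.49)]
bowl [([0.554, 0.444, 0.045], 0.62)]
top {'fx': 569.9933494011353, 'fy': 569.9933494011353, 'cx': 315.74116866665565, 'cy': 240.90
[... 727 characters left out ...]
[([0.755, -0.024, 0.104], 0.82), ([0.463, -0.146, 0.025], 0.66)]
jar [([0.759, 0.145, 0.095], 0.7), ([0.585, 0.462, 0.026], 0.46)]
bowl [([0.588, 0.464, 0.028], 0.6)]
{'fx': 333.5103222250846, 'fy': 333.5103222250846, 'cx': 321.46908859514, 'cy': 237.8259429792019, 'D': array([-0.04567164,  0.        ,  0.        ,  0.        ,  0.        ]), 'T_tool_cam': array([[-1.85593926e-03, -9.66542136e-01, -2.56501178e-01,
         6.99233169e-02],
       [ 9.99998277e-01, -1.78701654e-03, -5.01788269e-04,
         1.05304271e-05],
       [ 2.66276579e-05, -2.56501668e-01,  9.66543788e-01,
         1.95768166e-02],
       [ 0.00000000e+00,  0.00000000e+00,  0.00000000e+00,
         1.00000000e+00]])}
```

View pics/top0.png

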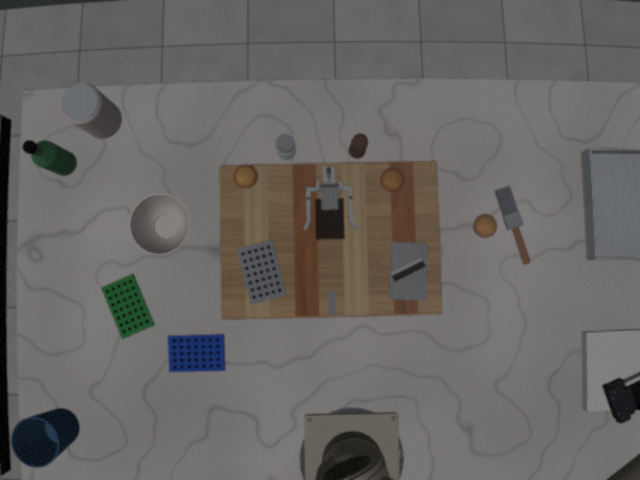

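View pics/scene0.png

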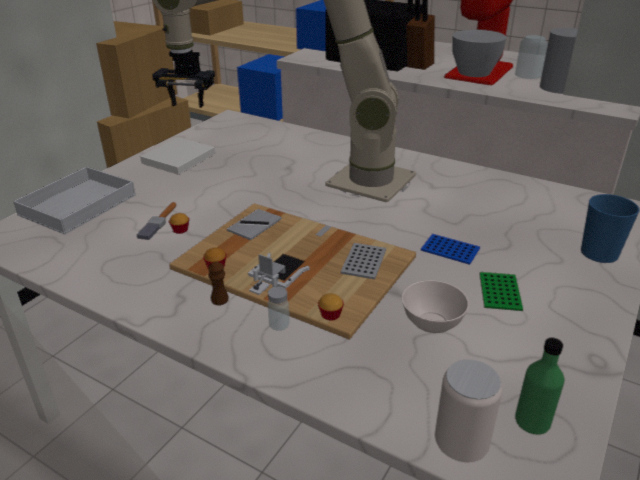

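Three grater-shaped plates show in the top picture: grey at (262,271) on the board, green at (128,306), and blue at (197,353), both on the counter. The grey steel one with round holes fits; the plate at (408,271) has the slanted slot, so it is the slicer. The clip is at (329,190), with muffins at (245,176), (392,180) and (485,225), the jar at (285,146) and the mill at (358,146). Next I'll measure the board and grater and check with a rectified crop.

```bash
cat > h.py <<'E'
from bench import status, vision, job, spotter, r
import cv2, numpy as np
from scipy.spatial.transform import Rotation as R
def cam(name, s=None):
    c=vision.calibration(name); K=np.array([[c['fx'],0,c['cx']],[0,c['fy'],c['cy']],[0,0,1]])
    if 'rvec' in c: Rm=cv2.Rodrigues(c['rvec'])[0]; t=np.array(c['tvec'])
    else:
        T=np.eye(4); T[:3,:3]=R.from_quat(s['eef_rot']).as_matrix(); T[:3,3]=s['ee_pos']
        T=np.linalg.inv(T@c['T_tool_cam']); Rm=T[:3,:3]; t=T[:3,3]
    return K,np.array(c['D']),Rm,t
def to_plane(name,uv,z,s=None):
    K,D,Rm,t=cam(name,s); p=cv2.undistortPoints(np.float64(uv).reshape(-1,1,2),K,D).reshape(-1,2)
    d=np.c_[p,np.ones(len(p))]@Rm; o=-Rm.T@t
    return o+d*((z-o[2])/d[:,2])[:,None]
def proj(name,P,s=None):
    K,D,Rm,t=cam(name,s); return cv2.projectPoints(np.float64(P).reshape(-1,1,3),cv2.Rodrigues(Rm)[0],t,K,D)[0].reshape(-1,2)
def rect(name,img,bx,by,th,z,ext=(-.2,.2,-.28,.28),res=.001,s=None):
    xs=np.arange(ext[1],ext[0],-res); ys=np.arange(ext[3],ext[2],-res)
    X,Y=np.meshgrid(xs,ys,indexing='ij'); c,q=np.cos(th),np.sin(th)
    P=np.stack([bx+c*X-q*Y,by+q*X+c*Y,0*X+z],-1)
    uv=proj(name,P.reshape(-1,3),s).reshape(*X.shape,2).astype(np.float32)
    return cv2.remap(img,uv[...,0],uv[...,1],cv2.INTER_LINEAR)
def fit(name,mask,z,s=None):
    cs,_=cv2.findContours(mask.astype(np.uint8),cv2.RETR_EXTERNAL,cv2.CHAIN_APPROX_NONE)
    q=to_plane(name,max(cs,key=cv2.contourArea).reshape(-1,2),z,s)[:,:2]
    (c,wh,a)=cv2.minAreaRect((q*1000).astype(np.float32)); return np.round(c,1),np.round(wh,1),round(a,2)
E
python3 - <<'E'
from h import *
for c in ["top","scene"]:
    img=vision.camera(c)
    for n,z in [("board",.02),("grater",.028),("slicer",.028)]:
        for d in spotter.regions_of(c,n)[:3]:
            print(c,n,round(d["conf"],2),*fit(c,d["pixels"],z))
img=vision.camera("top")
o=rect("top",img,.56,.046,0,.02)
o=cv2.resize(o,None,fx=1.4,fy=1.4,interpolation=cv2.INTER_CUBIC); cv2.imwrite("pics/rect1.png",o); print(o.shape)
E
```

```text
top board 0.62 [542.5  44.5] [383.7 542.6] 0.08
top grater 0.63 [386.4 543.6] [137.5  89.9] 23.32
top grater 0.59 [466.8 214.3] [141.   91.2] 13.46
top grater 0.58 [272.3 374.2] [137.2  89.7] 89.81
top slicer 0.76 [ 462.2 -143.6] [ 91.8 140.9] 86.24
scene grater 0.94 [416.7 556.3] [148.2  89.5] 23.02
scene grater 0.73 [305.3 387.3] [ 99.1 138.6] 1.76
scene grater 0.7 [473.1 216.7] [147.6  90.6] 14.38
scene slicer 0.7 [ 469.2 -138.4] [ 97.2 149.6] 84.0
scene slicer 0.5 [547.6 445.9] [190.1 152.8] 33.21
(560, 784, 3)
```

View pics/rect1.png

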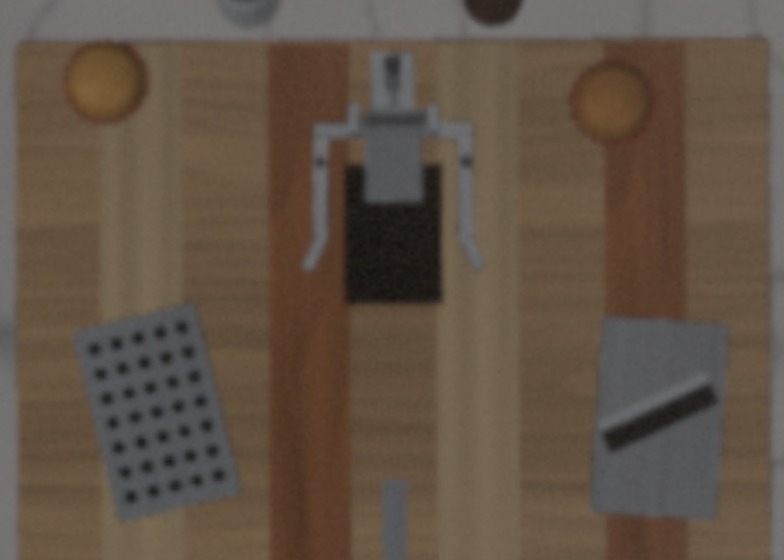

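The crop confirms it: the grey plate at the left (crop pixel (157,412)) has 7 by 5 round holes. The slotted one at (660,418) is the slicer. The board centre is at about (0.542, 0.045) with no rotation, and the grater is at (0.467, 0.214) at +13.5°. First I move with shut fingers to a point in front of the lever.

play_rows:
  series:
    - [0.345, -0.939, 0, 0, 0, 0.673]
    - [0.345, -0.939, 0, 0, 0, 0.673]
    - [0.345, -0.939, 0, 0, 0, 0.673]
    - [0.345, -0.939, 0, 0, 0, 0.673]
  fingers: -1

```text
time: 1.95
ee_pos: [0.216, -0.4316, 0.4045]
eef_rot: [1.0, 0.001, -0.0, -0.001]
ft_force: [-0.3, -0.2, -0.6]
width: 0.0625
grip_force: 0.0
```

play_rows:
  series:
    - [0.64, -0.8, 0, 0, 0, 0]
    - [0.64, -0.8, 0, 0, 0, 0]
    - [0.64, -0.8, 0, 0, 0, 0]
    - [0.64, -0.8, 0, 0, 0, 0]

```text
time: 2.35
ee_pos: [0.3152, -0.3121, 0.4053]
eef_rot: [1.0, 0.004, 0.001, 0.0]
ft_force: [-0.1, -1.2, 0.1]
width: 0.0309
grip_force: 0.0
```

play_rows:
  series:
    - [0.64, -0.8, 0, 0, 0, 0]
    - [0.64, -0.8, 0, 0, 0, 0]
    - [0.64, -0.8, 0, 0, 0, 0]
    - [0.64, -0.8, 0, 0, 0, 0]

```text
time: 2.75
ee_pos: [0.4107, -0.1918, 0.4053]
eef_rot: [1.0, 0.004, 0.001, -0.0]
ft_force: [-0.7, 0.7, 1.2]
width: 0.0031
grip_force: 0.0
```

play_rows:
  series:
    - [0.64, -0.8, 0, 0, 0, 0]
    - [0.64, -0.8, 0, 0, 0, 0]
    - [0.64, -0.8, 0, 0, 0, 0]
    - [0.64, -0.8, 0, 0, 0, 0]

```text
time: 3.15
ee_pos: [0.506, -0.0717, 0.4049]
eef_rot: [1.0, 0.004, 0.001, -0.001]
ft_force: [-0.6, 0.6, -0.3]
width: 0.0002
grip_force: 0.0
```

play_rows:
  series:
    - [0.72, -0.78, 0.6, 0, 0, 0]
    - [0.72, -0.78, 0.6, 0, 0, 0]
    - [0.72, -0.78, 0.95, 0, 0, 0]
    - [0.72, -0.78, 0.95, 0, 0, 0]
    - [0.72, -0.78, 0.95, 0, 0, 0]

```text
time: 3.65
ee_pos: [0.6118, 0.0417, 0.2576]
eef_rot: [1.0, 0.001, -0.003, -0.0]
ft_force: [-0.7, 0.6, 0.1]
width: 0.0006
grip_force: 0.0
```

play_rows:
  series:
    - [0.1, 0, 0, 0, 0, 0]
    - [0.2, 0, 0, 0, 0, 0]
    - [0.3, 0, 0, 0, 0, 0]
    - [0.4, 0, 0, 0, 0, 0]
    - [0.45, 0, 0, 0, 0, 0]

```text
time: 4.15
ee_pos: [0.6798, 0.039, 0.2612]
eef_rot: [1.0, -0.001, -0.001, 0.0]
ft_force: [-0.3, -0.5, -0.9]
width: 0.0004
grip_force: 0.0
```

play_rows:
  series:
    - [0.05, 0, 0, 0, 0, 0]
    - [0.08, 0, 0, 0, 0, 0]
    - [0.08, 0, 0, 0, 0, 0]

```text
time: 4.45
ee_pos: [0.6916, 0.0398, 0.2625]
eef_rot: [1.0, -0.0, 0.0, 0.0]
ft_force: [-1.0, 0.4, 1.6]
width: 0.0005
grip_force: 0.0
```

```bash
python3 - <<'E'
from h import *
a=vision.camera("scene"); b=vision.camera("top"); 
a=cv2.resize(a[220:350,170:430],None,fx=2.8,fy=2.8,interpolation=cv2.INTER_CUBIC)
cv2.imwrite("pics/a1.png",a); print(a.shape)
E
```

```text
(364, 728, 3)
```

View pics/a1.png

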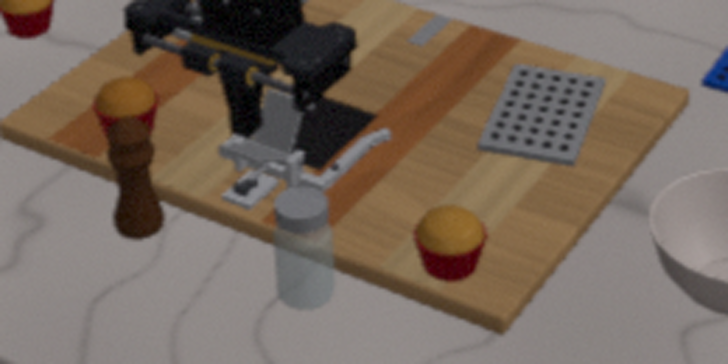

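```bash
python3 - <<'E'
from h import *
hx,hy,hz=.667,.045,.042
f=lambda P:np.round((proj("scene",P)-[170,220])*2.8)
print("fingertip",f([[.6916,.04,.0805]]))
for th in (0,1.0):
    c,s=np.cos(th),np.sin(th)
    print(th,"lever",f([[hx+.055*s,hy+d,hz+.055*c] for d in(.02,-.02)]).tolist(),"jaw",f([[hx-.054*c,hy+d,hz+.054*s] for d in(.02,-.02)]).tolist())
print(f([[hx,hy+.02,hz],[hx,hy-.02,hz]]))
for c in ["scene","top"]:
    vision.camera(c)
    for n in ["clip","lever_tip","jaw_tip"]: print(c,n,[(np.round(d["point"],3),d["conf"]) for d in spotter.boxes_of(c,n)])
E
```

```text
fingertip [[245. 126.]]
0 lever [[284.0, 105.0], [247.0, 92.0]] jaw [[321.0, 126.0], [285.0, 113.0]]
1.0 lever [[254.0, 156.0], [217.0, 142.0]] jaw [[304.0, 98.0], [267.0, 85.0]]
[[287. 156.]
 [250. 143.]]
scene clip [(array([0.662, 0.046, 0.067]), 0.66)]
scene lever_tip [(array([0.656, 0.049, 0.066]), 0.95), (array([0.6  , 0.104, 0.02 ]), 0.48)]
scene jaw_tip [(array([0.66 , 0.048, 0.064]), 0.88)]
top clip [(array([0.637, 0.054, 0.08 ]), 0.49)]
top lever_tip [(array([0.64 , 0.06 , 0.081]), 0.72)]
top jaw_tip [(array([0.634, 0.058, 0.076]), 0.75), (array([0.689, 0.247, 0.068]), 0.17)]
```

The scene crop shows the jaw tip edge at (304,97)–(270,88) and the lever lying flat at about (235,150). Both match the projection for 1.0 rad, so the clip is up. Next I move out and over to the grater's left side with the fingers open.

play_rows:
  series:
    - [0, 0, -0.33, 0, 0, 0]
    - [0, 0, -0.66, 0, 0, 0]
    - [0, 0, -0.67, 0, 0, 0]

```text
time: 5.25
ee_pos: [0.6923, 0.0408, 0.3708]
eef_rot: [1.0, -0.0, 0.006, -0.001]
ft_force: [0.2, -0.4, 0.1]
width: 0.0007
grip_force: 0.0
```

play_rows:
  series:
    - [-0.8, -0.8, 0, 0, 0, 1]
    - [-0.8, -0.8, 0, 0, 0, 1]
    - [-0.8, -0.8, 0, 0, 0, 1]
    - [-0.8, -0.8, 0, 0, 0, 1]
    - [-0.8, -0.8, 0, 0, 0, 1]
  fingers: 1

```text
time: 5.75
ee_pos: [0.569, 0.1635, 0.3635]
eef_rot: [0.966, -0.257, 0.0, -0.0]
ft_force: [1.3, 0.9, -0.8]
width: 0.0324
grip_force: 0.0
```

play_rows:
  series:
    - [-0.977, -0.36, 0, 0, 0, 1]
    - [-0.977, -0.36, 0, 0, 0, 1]
    - [-0.977, -0.36, 0, 0, 0, 1]
    - [-0.977, -0.36, 0, 0, 0, 1]
    - [-0.977, -0.36, 0, 0, 0, 1]

```text
time: 6.25
ee_pos: [0.5458, 0.1983, 0.3226]
eef_rot: [0.946, -0.32, -0.029, 0.038]
ft_force: [-0.5, 0.0, -1.1]
width: 0.0728
grip_force: 0.0
```

play_rows:
  series:
    - [-0.067, 0.115, 0, 0, 0, 0.55]
    - [-0.067, 0.115, 0, 0, 0, 0.55]
    - [-0.067, 0.115, 0, 0, 0, 0.55]
    - [-0.067, 0.115, 0, 0, 0, 0.55]

```text
time: 6.65
ee_pos: [0.5282, 0.19, 0.3213]
eef_rot: [0.894, -0.444, -0.026, 0.045]
ft_force: [-0.6, 0.5, -2.8]
width: 0.0866
grip_force: 0.0
```

```bash
python3 - <<'E'
from h import *
s=status.read_state(); print(s['time'],s['ee_pos'],np.round(s['joint_positions'],2),s['width'],s['ft_force']); m=R.from_quat(s['eef_rot']).as_matrix(); print(np.round(m,3))
vision.camera("wrist"); vision.camera("top")
for c in ["wrist","top"]:
  for d in spotter.regions_of(c,"grater")[:3]: print(c,d["conf"],*fit(c,d["pixels"],.028,s))
E
```

```text
6.65 [0.52817126 0.18995554 0.32129822] [-1.26  0.46  1.06  1.74 -0.38  1.29 -2.59] 0.0866083734526624 [-0.60922776  0.48619854 -2.81005053]
[[ 0.604 -0.792 -0.086]
 [-0.797 -0.602 -0.057]
 [-0.007  0.103 -0.995]]
wrist 0.94 [485.3 188.2] [145.2  70.5] 34.34
top 0.59 [272.4 387.6] [115.3  89.6] 89.83
top 0.56 [386.4 543.3] [136.5  91. ] 22.7
top 0.46 [415.2 169.2] [20.6 26.7] 17.6
```

Joint 7 reached its limit, so I'll turn the other way to yaw +103°, which gives the same grasp line.

play_rows:
  series:
    - [0, 0, 0, 0, 0, -1]
    - [0, 0, 0, 0, 0, -1]
    - [0, 0, 0, 0, 0, -1]
    - [0, 0, 0, 0, 0, -1]

```text
time: 7.25
ee_pos: [0.5286, 0.1902, 0.3208]
eef_rot: [0.98, -0.192, -0.038, 0.035]
ft_force: [0.3, -0.1, -0.1]
width: 0.0871
grip_force: 0.0
```

play_rows:
  series:
    - [0, 0, 0, 0, 0, -1]
    - [0, 0, 0, 0, 0, -1]
    - [0, 0, 0, 0, 0, -1]
    - [0, 0, 0, 0, 0, -1]

```text
time: 7.65
ee_pos: [0.5285, 0.1902, 0.3211]
eef_rot: [0.996, 0.068, -0.046, 0.024]
ft_force: [0.4, -0.3, -0.0]
width: 0.087
grip_force: 0.0
```

```bash
python3 - <<'E'
from h import *
s=status.read_state(); print(s['time'],s['ee_pos'],np.round(s['joint_positions'],2)); print(np.round(R.from_quat(s['eef_rot']).as_matrix(),3))
E
```

```text
7.65 [0.52854899 0.19022475 0.32110612] [-1.09  0.37  0.81  1.73 -0.25  1.26 -1.64]
[[ 0.987  0.137 -0.087]
 [ 0.133 -0.99  -0.054]
 [-0.094  0.042 -0.995]]
```

```bash
cat >> h.py <<'E'
def plan(way, s=None):
    """way: list of (x,y,z,yawdeg) tool-down poses; prints shares per call"""
    s=s or status.read_state(); p=np.array(s['ee_pos']); q=R.from_quat(s['eef_rot'])
    for x,y,z,w in way:
        tp=np.array([x,y,z]); tq=R.from_euler('z',w,degrees=True)*R.from_euler('x',180,degrees=True)
        d=q.inv().apply(tp-p); v=(q.inv()*tq).as_rotvec(degrees=True)
        n=max(np.abs(d).max()/.149,np.linalg.norm(v)/29.9,1); n=int(np.ceil(n-1e-6))
        for k in range(n):
            d=q.inv().apply(tp-p)/(n-k); v=(q.inv()*tq).as_rotvec(degrees=True)/(n-k)
            print(np.round(np.r_[d/.15,v/30],3).tolist(), "rows>=",int(np.ceil(max(np.linalg.norm(d)/.05,np.linalg.norm(v)/8.5))))
            p=p+q.apply(d); q=q*R.from_rotvec(v,degrees=True)
E
python3 -c "
from h import *
plan([(.451,.282,.30,103.46),(.451,.282,.204,103.46)])"
```

```text
[-0.104, -0.171, 0.038, -0.022, 0.051, -0.797] rows>= 3
[-0.027, -0.199, 0.034, -0.022, 0.051, -0.797] rows>= 3
[0.055, -0.193, 0.032, -0.022, 0.051, -0.797] rows>= 3
[0.128, -0.155, 0.032, -0.022, 0.051, -0.797] rows>= 3
[-0.0, -0.0, 0.64, 0.0, -0.0, 0.0] rows>= 2
```

play_rows:
  series:
    - [-0.104, -0.171, 0.038, -0.022, 0.051, -0.797]
    - [-0.104, -0.171, 0.038, -0.022, 0.051, -0.797]
    - [-0.104, -0.171, 0.038, -0.022, 0.051, -0.797]
    - [-0.104, -0.171, 0.038, -0.022, 0.051, -0.797]

```text
time: 8.05
ee_pos: [0.5092, 0.2136, 0.3161]
eef_rot: [0.962, 0.271, -0.036, 0.019]
ft_force: [0.8, 0.2, 0.1]
width: 0.0872
grip_force: 0.0
```

play_rows:
  series:
    - [-0.027, -0.199, 0.034, -0.022, 0.051, -0.797]
    - [-0.027, -0.199, 0.034, -0.022, 0.051, -0.797]
    - [-0.027, -0.199, 0.034, -0.022, 0.051, -0.797]
    - [-0.027, -0.199, 0.034, -0.022, 0.051, -0.797]

```text
time: 8.45
ee_pos: [0.4899, 0.2368, 0.3107]
eef_rot: [0.886, 0.463, -0.025, 0.014]
ft_force: [0.5, -0.2, 0.9]
width: 0.0872
grip_force: 0.0
```

play_rows:
  series:
    - [0.055, -0.193, 0.032, -0.022, 0.051, -0.797]
    - [0.055, -0.193, 0.032, -0.022, 0.051, -0.797]
    - [0.055, -0.193, 0.032, -0.022, 0.051, -0.797]
    - [0.055, -0.193, 0.032, -0.022, 0.051, -0.797]

```text
time: 8.85
ee_pos: [0.4706, 0.2598, 0.3053]
eef_rot: [0.772, 0.636, -0.013, 0.007]
ft_force: [0.2, -0.6, 0.6]
width: 0.0873
grip_force: 0.0
```

play_rows:
  series:
    - [0.128, -0.155, 0.032, -0.022, 0.051, -0.797]
    - [0.128, -0.155, 0.032, -0.022, 0.051, -0.797]
    - [0.128, -0.155, 0.032, -0.022, 0.051, -0.797]
    - [0.128, -0.155, 0.032, -0.022, 0.051, -0.797]
    - [0.128, -0.155, 0.032, -0.022, 0.051, -0.797]

```text
time: 9.35
ee_pos: [0.4515, 0.2829, 0.3]
eef_rot: [0.625, 0.78, -0.0, 0.001]
ft_force: [1.5, 0.0, -0.7]
width: 0.0871
grip_force: 0.0
```

```bash
python3 - <<'E'
from h import *
s=status.read_state(); print(s['time'],s['ee_pos'],np.round(s['joint_positions'],2)); print(np.round(R.from_quat(s['eef_rot']).as_matrix(),3))
plan([(.451,.282,.204,103.46)])
vision.camera("wrist"); vision.camera("top")
for c in ["wrist","top"]:
  for d in spotter.regions_of(c,"grater")[:4]: print(c,d["conf"],*fit(c,d["pixels"],.028,s))
E
```

```text
9.35 [0.45146758 0.28290589 0.30001341] [-1.09  0.23  0.5   1.86 -0.12  1.09 -0.32]
[[-0.218  0.976  0.   ]
 [ 0.976  0.218 -0.001]
 [-0.001  0.    -1.   ]]
[-0.004, -0.004, 0.64, 0.0, 0.003, -0.03] rows>= 2
wrist 0.78 [282.3 369. ] [ 86.4 116.3] 1.12
wrist 0.69 [471.3 188. ] [138.8  39.8] 12.99
wrist 0.34 [530.9 300.9] [376.7  95.7] 11.33
top 0.95 [466.9 214.5] [141.  91.] 13.69
top 0.76 [386.6 543.9] [139.8  91.9] 22.97
top 0.7 [272.4 402.8] [93.4 81.6] 2.6
```

play_rows:
  series:
    - [0, 0, 0.3, 0, 0, -0.03]
    - [0, 0, 0.55, 0, 0, -0.03]
    - [0, 0, 0.62, 0, 0, -0.03]
    - [0, 0, 0.62, 0, 0, -0.03]

```text
time: 9.95
ee_pos: [0.4509, 0.283, 0.206]
eef_rot: [0.616, 0.787, -0.002, 0.0]
ft_force: [-0.3, -0.1, 0.6]
width: 0.0871
grip_force: 0.0
```

```bash
python3 - <<'E'
from h import *
s=status.read_state(); print(s['time'],s['ee_pos'],s['ft_force'])
a=vision.camera("scene"); cv2.imwrite("pics/a2.png",cv2.resize(a[170:330,280:480],None,fx=3.5,fy=3.5,interpolation=cv2.INTER_CUBIC))
# pusher centres
for x,y,w in [(.467,.2145,13.6),(.485,.14,13.6),(.485,.10,5),(.485,.045,0)]:
    n=np.array([-np.sin(np.radians(w)),np.cos(np.radians(w))]); print(np.array([x,y])+n*.0545,90+w)
E
```

```text
9.95 [0.45086828 0.28295944 0.20602807] [-0.28542299 -0.10061253  0.63966434]
[0.45418475 0.26747187] 103.6
[0.47218475 0.19297187] 103.6
[0.48025001 0.15429261] 95
[0.485  0.0995] 90
```

View pics/a2.png

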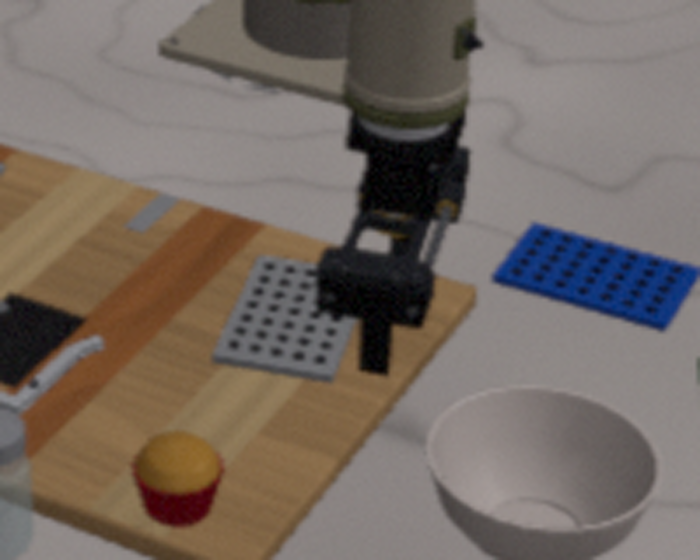

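The fingers sit right of the grater, between it and the bowl, with clearance on both sides. I now push along the plate's normal.

play_rows:
  series:
    - [-0.07, 0, 0.01, 0, 0, 0]
    - [-0.14, 0, 0.01, 0, 0, 0]
    - [-0.21, 0, 0.01, 0, 0, 0]
    - [-0.28, 0, 0.01, 0, 0, 0]
    - [-0.35, 0, 0.01, 0, 0, 0]

```text
time: 10.5
ee_pos: [0.4642, 0.2314, 0.206]
eef_rot: [0.616, 0.788, 0.0, 0.0]
ft_force: [-1.5, 2.5, 0.9]
width: 0.087
grip_force: 1.1
```

play_rows:
  series:
    - [-0.07, 0, 0, 0, 0, 0]
    - [-0.14, 0, 0, 0, 0, 0]
    - [-0.21, 0, 0, 0, 0, 0]
    - [-0.25, 0, 0, 0, 0, 0]

```text
time: 10.9
ee_pos: [0.4731, 0.1946, 0.2054]
eef_rot: [0.616, 0.787, -0.0, 0.001]
ft_force: [-0.1, 2.1, 2.2]
width: 0.0867
grip_force: 1.1
```

```bash
python3 - <<'E'
from h import *
s=status.read_state(); print(s['time'],s['ee_pos'],s['ft_force'],R.from_quat(s['eef_rot']).as_matrix()[:2,0])
for c in ["top","scene"]:
  vision.camera(c)
  for d in spotter.regions_of(c,"grater")[:4]: print(c,d["conf"],*fit(c,d["pixels"],.028,s))
plan([(.480,.154,.2045,95),(.485,.0995,.2045,90)])
E
```

```text
10.9 [0.47311749 0.19462082 0.20544696] [-0.10710865  2.11147019  2.19842607] [-0.24028136  0.97070232]
top 0.84 [485.  129.2] [140.6  69.6] 14.78
top 0.8 [271.8 374.6] [ 91.  140.1] 1.87
top 0.64 [385.6 544.1] [138.3  91.7] 22.68
top 0.44 [541.7  45.5] [380.7 538.8] 0.34
scene 0.89 [489.5 140. ] [151.3  91.6] 15.52
scene 0.67 [306.1 388.5] [ 99.8 138.7] 3.03
[-0.281, -0.02, 0.006, -0.0, 0.003, 0.298] rows>= 2
[-0.365, 0.002, 0.0, -0.0, -0.0, 0.167] rows>= 2
```

play_rows:
  series:
    - [-0.06, 0, 0, 0, 0, 0.06]
    - [-0.12, 0, 0, 0, 0, 0.13]
    - [-0.18, -0.01, 0, 0, 0, 0.2]
    - [-0.24, -0.02, 0.005, 0, 0, 0.27]
    - [-0.28, -0.02, 0.005, 0, 0, 0.31]

```text
time: 11.6
ee_pos: [0.4802, 0.1534, 0.2049]
eef_rot: [0.679, 0.734, -0.0, 0.0]
ft_force: [-0.4, 0.8, 0.6]
width: 0.0872
grip_force: 0.6
```

play_rows:
  series:
    - [-0.07, 0, 0, 0, 0, 0.05]
    - [-0.14, 0, 0, 0, 0, 0.1]
    - [-0.21, 0, 0, 0, 0, 0.15]
    - [-0.28, 0, 0, 0, 0, 0.17]
    - [-0.34, 0, 0, 0, 0, 0.17]

```text
time: 12.1
ee_pos: [0.4842, 0.1025, 0.2048]
eef_rot: [0.71, 0.704, -0.0, 0.0]
ft_force: [-0.7, 0.8, 0.4]
width: 0.087
grip_force: 0.7
```

```bash
python3 - <<'E'
from h import *
s=status.read_state(); print(s['time'],s['ee_pos'],s['ft_force'],R.from_quat(s['eef_rot']).as_matrix()[:2,0])
for c in ["top","scene"]:
  vision.camera(c)
  for d in spotter.regions_of(c,"grater")[:4]: print(c,d["conf"],*fit(c,d["pixels"],.028,s))
E
```

```text
12.1 [0.48422118 0.10247217 0.20484565] [-0.6520549   0.78201016  0.41541327] [0.008618  0.9999623]
top 0.88 [271.2 374.6] [137.3  87.4] 89.81
top 0.84 [478.9  20.2] [141.9  40.9] 3.88
top 0.82 [386.7 543.2] [140.1  93.2] 21.98
scene 0.95 [525.6  47. ] [92.1 69.3] 89.84
scene 0.91 [416.8 556.9] [149.   89.9] 21.75
scene 0.79 [306.6 387.2] [100.1 140.9] 2.26
```

play_rows:
  series:
    - [0.13, 0, 0, 0, 0, 0]
    - [0.14, 0, -0.2, 0, 0, 0]
    - [0.14, 0, -0.5, 0, 0, 0]
    - [0.14, 0, -0.5, 0, 0, 0]

```text
time: 12.7
ee_pos: [0.486, 0.1253, 0.2845]
eef_rot: [0.71, 0.705, 0.003, 0.002]
ft_force: [-0.1, 0.5, 0.1]
width: 0.0866
grip_force: 0.0
```

```bash
python3 - <<'E'
from h import *
s=status.read_state(); print(s['time'],s['ee_pos'],np.round(s['joint_positions'],2))
plan([(.39,.045,.28,180)])
E
```

```text
12.7 [0.48602501 0.12532524 0.28454686] [-0.92  0.18  0.64  1.96 -0.13  1.03 -0.24]
[-0.135, -0.159, 0.006, 0.003, 0.002, -0.753] rows>= 3
[-0.064, -0.199, 0.006, 0.003, 0.002, -0.753] rows>= 3
[0.018, -0.208, 0.007, 0.003, 0.002, -0.753] rows>= 3
[0.096, -0.185, 0.007, 0.003, 0.002, -0.753] rows>= 3
```

play_rows:
  series:
    - [-0.135, -0.159, 0.006, 0, 0, -0.753]
    - [-0.135, -0.159, 0.006, 0, 0, -0.753]
    - [-0.135, -0.159, 0.006, 0, 0, -0.753]
    - [-0.135, -0.159, 0.006, 0, 0, -0.753]
  fingers: 0.2

```text
time: 13.1
ee_pos: [0.4602, 0.1048, 0.2789]
eef_rot: [0.557, 0.83, -0.0, 0.0]
ft_force: [0.1, 0.3, 0.3]
width: 0.0629
grip_force: 0.0
```

play_rows:
  series:
    - [-0.064, -0.199, 0.006, 0, 0, -0.753]
    - [-0.064, -0.199, 0.006, 0, 0, -0.753]
    - [-0.064, -0.199, 0.006, 0, 0, -0.753]
    - [-0.064, -0.199, 0.006, 0, 0, -0.753]

```text
time: 13.5
ee_pos: [0.4363, 0.0846, 0.278]
eef_rot: [0.385, 0.923, -0.0, 0.0]
ft_force: [0.1, -0.1, 0.1]
width: 0.0527
grip_force: 0.0
```

play_rows:
  series:
    - [0.018, -0.208, 0.007, 0, 0, -0.753]
    - [0.018, -0.208, 0.007, 0, 0, -0.753]
    - [0.018, -0.208, 0.007, 0, 0, -0.753]
    - [0.018, -0.208, 0.007, 0, 0, -0.753]

```text
time: 13.9
ee_pos: [0.4123, 0.0645, 0.277]
eef_rot: [0.198, 0.98, -0.0, 0.0]
ft_force: [0.1, 0.5, 0.1]
width: 0.0521
grip_force: 0.0
```

play_rows:
  series:
    - [0.096, -0.185, 0.007, 0, 0, -0.753]
    - [0.096, -0.185, 0.007, 0, 0, -0.753]
    - [0.096, -0.185, 0.007, 0, 0, -0.753]
    - [0.096, -0.185, 0.007, 0, 0, -0.753]

```text
time: 14.3
ee_pos: [0.3884, 0.0445, 0.276]
eef_rot: [0.003, 1.0, -0.0, 0.0]
ft_force: [-0.4, 0.1, -0.1]
width: 0.052
grip_force: 0.0
```

```bash
python3 - <<'E'
from h import *
s=status.read_state(); print(s['time'],s['ee_pos'],s['width'],np.round(s['joint_positions'],2)); print(np.round(R.from_quat(s['eef_rot']).as_matrix(),3))
for c in ["top","scene"]:
  img=vision.camera(c)
  if c=="top": cv2.imwrite("pics/rect2.png",cv2.resize(rect("top",img,.542,.045,0,.028,ext=(-.19,.16,-.2,.2)),None,fx=1.7,fy=1.7,interpolation=cv2.INTER_CUBIC))
  for d in spotter.regions_of(c,"grater")[:4]: print(c,d["conf"],*fit(c,d["pixels"],.028,s))
E
```

```text
14.3 [0.38835692 0.04445467 0.27601916] 0.05204106413403337 [-0.88 -0.12  0.63  2.22  0.08  1.02  1.27]
[[-1.     0.006  0.001]
 [ 0.006  1.    -0.001]
 [-0.001 -0.001 -1.   ]]
top 0.88 [386.2 542.7] [138.8  93.6] 21.94
top 0.84 [485.2  46.1] [ 87.4 128.2] 89.02
top 0.62 [272.4 375.7] [140.1  89.8] 89.8
scene 0.95 [487.8  50. ] [ 96.9 147.6] 89.8
scene 0.92 [307.1 388.8] [103.  138.4] 1.45
scene 0.71 [418.2 555.4] [150.1  93.1] 23.47
```

View pics/rect2.png

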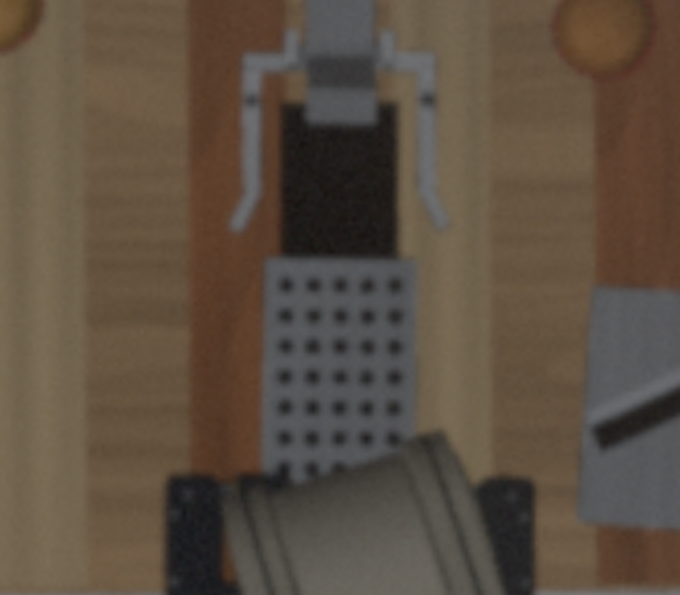

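The grater's centre (339,370) lines up with the rails' middle (column 339), with its front edge at row 257. The clip jaw is up. Now I descend behind the plate and push it in.

play_rows:
  series:
    - [0, 0, 0.25, 0, 0, 0]
    - [0, 0, 0.42, 0, 0, 0]
    - [0, 0, 0.475, 0, 0, 0]
    - [0, 0, 0.475, 0, 0, 0]

```text
time: 14.9
ee_pos: [0.3881, 0.0442, 0.2042]
eef_rot: [0.002, 1.0, -0.001, -0.001]
ft_force: [0.5, -0.0, 1.0]
width: 0.0522
grip_force: 0.0
```

play_rows:
  series:
    - [-0.06, 0, 0, 0, 0, 0]
    - [-0.12, 0, 0, 0, 0, 0]
    - [-0.18, 0, 0, 0, 0, 0]
    - [-0.24, 0, 0, 0, 0, 0]
    - [-0.3, 0, 0, 0, 0, 0]

```text
time: 15.4
ee_pos: [0.4342, 0.0442, 0.2049]
eef_rot: [0.001, 1.0, -0.0, 0.0]
ft_force: [-2.0, 0.1, 2.4]
width: 0.0521
grip_force: 1.1
```

play_rows:
  series:
    - [-0.06, 0, 0, 0, 0, 0]
    - [-0.12, 0, 0, 0, 0, 0]
    - [-0.18, 0, 0, 0, 0, 0]
    - [-0.24, 0, 0, 0, 0, 0]
    - [-0.3, 0, 0, 0, 0, 0]

```text
time: 15.9
ee_pos: [0.4791, 0.0441, 0.2047]
eef_rot: [0.001, 1.0, -0.001, 0.0]
ft_force: [-2.5, 0.6, 2.0]
width: 0.0521
grip_force: 0.9
```

```bash
python3 - <<'E'
from h import *
s=status.read_state(); print(s['time'],s['ee_pos'],s['ft_force'])
for c in ["top","scene"]:
  img=vision.camera(c)
  for d in spotter.regions_of(c,"grater")[:3]: print(c,d["conf"],*fit(c,d["pixels"],.028,s))
E
```

```text
15.9 [0.47906784 0.0441431  0.20472861] [-2.45034157  0.55653681  1.9911428 ]
top 0.86 [387.1 543.2] [140.4  92.6] 22.83
top 0.84 [590.9  46.7] [92.4 78.2] 89.05
top 0.68 [272.3 374.4] [137.7  89.7] 89.81
scene 0.84 [568.9  49.2] [145.1  93.8] 0.34
scene 0.74 [418.3 556. ] [144.9  88.7] 22.86
```

play_rows:
  series:
    - [-0.05, 0, 0, 0, 0, 0]
    - [-0.1, 0, 0, 0, 0, 0]
    - [-0.14, 0, 0, 0, 0, 0]
    - [-0.18, 0, 0, 0, 0, 0]

```text
time: 16.5
ee_pos: [0.5058, 0.0441, 0.2048]
eef_rot: [0.001, 1.0, -0.0, -0.0]
ft_force: [-1.5, 0.1, 2.1]
width: 0.0523
grip_force: 1.1
```

play_rows:
  series:
    - [-0.02, 0, 0, 0, 0, 0]
    - [-0.03, 0, 0, 0, 0, 0]
    - [-0.03, 0, 0, 0, 0, 0]

```text
time: 16.8
ee_pos: [0.5097, 0.044, 0.2046]
eef_rot: [0.001, 1.0, -0.001, -0.0]
ft_force: [-2.1, 0.6, 1.9]
width: 0.0522
grip_force: 1.1
```

play_rows:
  series:
    - [-0.01, 0, 0, 0, 0, 0]
    - [-0.02, 0, 0, 0, 0, 0]
    - [-0.02, 0, 0, 0, 0, 0]

```text
time: 17.1
ee_pos: [0.511, 0.0439, 0.2043]
eef_rot: [0.001, 1.0, -0.0, -0.003]
ft_force: [-14.8, 0.6, 12.3]
width: 0.0523
grip_force: 7.5
```

play_rows:
  series:
    - [0, 0, 0, 0, 0, 0]
    - [0, 0, 0, 0, 0, 0]

```text
time: 17.3
ee_pos: [0.511, 0.0439, 0.2043]
eef_rot: [0.001, 1.0, -0.0, -0.003]
ft_force: [-14.3, -1.1, 13.3]
width: 0.0521
grip_force: 7.3
```

play_rows:
  series:
    - [0.12, 0, 0, 0, 0, 0]
    - [0.16, 0, 0, 0, 0, 0]
    - [0.16, 0, -0.33, 0, 0, 0]
    - [0.16, 0, -0.66, 0, 0, 0]
    - [0.16, 0, -0.8, 0, 0, 0]
  fingers: -1

```text
time: 17.8
ee_pos: [0.4899, 0.0439, 0.329]
eef_rot: [0.001, 1.0, 0.001, 0.003]
ft_force: [0.3, -0.1, -0.9]
width: 0.0201
grip_force: 0.0
```

```bash
python3 - <<'E'
from h import *
s=status.read_state(); print(s['time'],s['ee_pos'],s['ft_force'],np.round(s['joint_positions'],2)); print(np.round(R.from_quat(s['eef_rot']).as_matrix(),3))
for c in ["top","scene"]:
  img=vision.camera(c)
  if c=="top": cv2.imwrite("pics/rect3.png",cv2.resize(rect("top",img,.542,.045,0,.028,ext=(-.09,.19,-.14,.14)),None,fx=2.1,fy=2.1,interpolation=cv2.INTER_CUBIC))
  for d in spotter.regions_of(c,"grater")[:3]: print(c,d["conf"],*fit(c,d["pixels"],.028,s))
  for n in ["jaw_tip","lever_tip"]: print(c,n,[(np.round(d["point"],3),d["conf"]) for d in spotter.boxes_of(c,n)])
E
```

```text
17.8 [0.48990326 0.04386408 0.32900577] [ 0.27972031 -0.07115561 -0.85607286] [-0.86  0.1   0.72  1.94 -0.07  1.13  1.46]
[[-1.     0.002  0.006]
 [ 0.002  1.     0.001]
 [-0.006  0.001 -1.   ]]
top 0.84 [386.9 544.2] [138.5  93.9] 23.34
top 0.81 [620.3  44.8] [90.3 88.3] 89.04
top 0.69 [272.3 375.5] [139.9  89.7] 89.81
top jaw_tip [(array([0.669, 0.047, 0.061]), 0.86), (array([0.577, 0.121, 0.019]), 0.41), (array([ 0.462, -0.146,  0.024]), 0.32)]
top lever_tip [(array([0.672, 0.048, 0.07 ]), 0.91), (array([ 0.569, -0.329,  0.047]), 0.74)]
scene 0.96 [593.   50.4] [135.9  92. ] 0.45
scene 0.86 [305.4 388.3] [ 98.8 139.3] 1.76
scene 0.64 [415.9 554.7] [154.5  91.7] 23.73
scene jaw_tip [(array([0.658, 0.047, 0.067]), 0.9)]
scene lever_tip [(array([0.652, 0.046, 0.065]), 0.6)]
```

View pics/rect3.png

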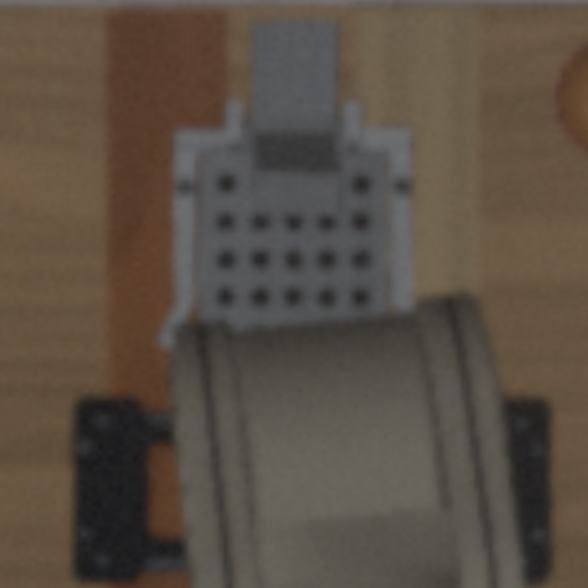

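The plate's front edge (row 150) sits against the stop bar, between the rails, and the jaw is still up at (295,60). Next I go between the jaw and lever from above and fold the jaw back along an arc.

play_rows:
  series:
    - [-0.3, 0, 0, 0, 0, 0]
    - [-0.6, 0, 0, 0, 0, 0]
    - [-0.6, 0, 0, 0, 0, 0]

```text
time: 18.5
ee_pos: [0.582, 0.0451, 0.3216]
eef_rot: [0.0, 1.0, -0.003, -0.001]
ft_force: [-0.6, 1.0, -1.4]
width: 0.0006
grip_force: 0.0
```

play_rows:
  series:
    - [-0.3, 0, 0, 0, 0, 0]
    - [-0.59, 0.01, 0, 0, 0, 0]
    - [-0.59, 0.01, 0, 0, 0, 0]
    - [-0.59, 0.01, 0, 0, 0, 0]

```text
time: 18.9
ee_pos: [0.6673, 0.045, 0.3231]
eef_rot: [0.001, 1.0, -0.001, -0.001]
ft_force: [-0.3, -0.7, -0.7]
width: 0.0008
grip_force: 0.0
```

```bash
python3 - <<'E'
from h import *
s=status.read_state(); print(s['time'],s['ee_pos'],s['width'],s['ft_force'],np.round(s['joint_positions'],2)); print(np.round(R.from_quat(s['eef_rot']).as_matrix(),3))
plan([(.668,.0445,.2604,180)])
E
```

```text
18.9 [0.66726526 0.04502224 0.32305038] 0.000751818572920089 [-0.28815464 -0.71787812 -0.73385597] [-0.62  0.56  0.7   1.47 -0.36  1.25  1.68]
[[-1.     0.002 -0.002]
 [ 0.002  1.    -0.003]
 [ 0.002 -0.003 -1.   ]]
[-0.006, -0.002, 0.418, -0.006, -0.004, -0.004] rows>= 2
```

play_rows:
  series:
    - [0, 0, 0.2, 0, 0, 0]
    - [0, 0, 0.36, 0, 0, 0]
    - [0, 0, 0.41, 0, 0, 0]
    - [0, 0, 0.41, 0, 0, 0]

```text
time: 19.3
ee_pos: [0.6663, 0.0454, 0.263]
eef_rot: [0.001, 1.0, -0.0, -0.001]
ft_force: [0.5, 0.1, 0.2]
width: 0.0002
grip_force: 0.0
```

play_rows:
  series:
    - [0.08, 0, 0, 0, 0, 0]
    - [0.13, 0, 0.033, 0, 0, 0]
    - [0.167, 0, 0.073, 0, 0, 0]
    - [0.196, 0, 0.121, 0, 0, 0]
    - [0.21, 0, 0.16, 0, 0, 0]

```text
time: 19.8
ee_pos: [0.6353, 0.0454, 0.2395]
eef_rot: [0.001, 1.0, -0.0, 0.0]
ft_force: [-0.2, -0.4, -0.7]
width: 0.0002
grip_force: 0.0
```

```bash
python3 - <<'E'
from h import *
s=status.read_state(); print(s['time'],s['ee_pos'],s['ft_force'])
a=vision.camera("scene")
cv2.imwrite("pics/a3.png",cv2.resize(a[220:350,170:430],None,fx=2.8,fy=2.8,interpolation=cv2.INTER_CUBIC))
E
```

```text
19.8 [0.63525423 0.04542768 0.23947028] [-0.19304214 -0.41626535 -0.7392482 ]
```

View pics/a3.png

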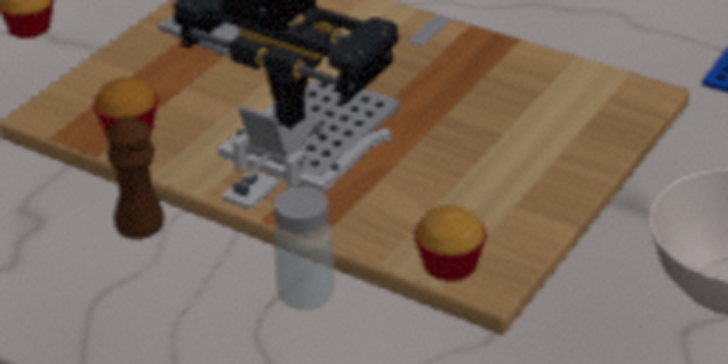

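The lever stands upright again at (265,130), so the clip is shut on the plate. I'll lift away and check.

play_rows:
  series:
    - [0, 0, -0.2, 0, 0, 0]
    - [0, 0, -0.5, 0, 0, 0]
    - [0, 0, -0.8, 0, 0, 0]
    - [0, 0, -0.9, 0, 0, 0]

```text
time: 20.25
ee_pos: [0.6364, 0.045, 0.3791]
eef_rot: [0.001, 1.0, 0.0, 0.003]
ft_force: [1.3, -0.0, 0.2]
width: 0.0006
grip_force: 0.0
```

play_rows:
  series:
    - [0.2, 0.3, 0, 0, 0, 0]
    - [0.4, 0.6, 0, 0, 0, 0]
    - [0.6, 0.9, 0, 0, 0, 0]
    - [0.6, 0.9, 0, 0, 0, 0]
    - [0.6, 0.9, 0, 0, 0, 0]

```text
time: 20.75
ee_pos: [0.5446, 0.1834, 0.3737]
eef_rot: [-0.002, 1.0, -0.0, -0.0]
ft_force: [-0.1, -0.4, -0.2]
width: 0.0006
grip_force: 0.0
```

```bash
python3 - <<'E'
from h import *
s=status.read_state(); print(s['time'],s['ee_pos'],s['ft_force'])
hx,hy,hz=.667,.045,.042
for c in ["top","scene"]:
  img=vision.camera(c)
  f=lambda P:np.round(proj(c,P),1).tolist()
  for th in (0,.12,.3): print(c,th,"lever",f([[hx+.055*np.sin(th),hy+d,hz+.055*np.cos(th)] for d in(.02,-.02)]))
  if c=="top": o=cv2.resize(rect("top",img,.542,.045,0,.028,ext=(-.09,.19,-.14,.14)),None,fx=2,fy=2,interpolation=cv2.INTER_CUBIC)
  else: print("crop origin 220,230 x4"); o2=cv2.resize(img[230:310,220:320],(700,560),interpolation=cv2.INTER_CUBIC)[:, :]
  for d in spotter.regions_of(c,"grater")[:3]: print(c,d["conf"],*fit(c,d["pixels"],.028,s))
cv2.imwrite("pics/fin.png",np.hstack([cv2.resize(o,(400,400)),cv2.resize(o2,(400,400))]))
E
```

```text
20.75 [0.54461538 0.1833707  0.37368767] [-0.07574616 -0.35751251 -0.20929133]
top 0 lever [[321.2, 183.4], [338.5, 183.2]]
top 0.12 lever [[321.2, 180.7], [338.4, 180.4]]
top 0.3 lever [[321.1, 176.7], [338.3, 176.4]]
top 0.78 [591.3  46.6] [ 87.5 141.9] 88.77
top 0.7 [386.5 543.7] [142.1  94. ] 21.97
top 0.64 [272.4 373.3] [140.   89.8] 89.81
scene 0 lever [[271.5, 257.5], [258.1, 252.7]]
scene 0.12 lever [[270.0, 259.0], [256.5, 254.2]]
scene 0.3 lever [[267.7, 261.6], [254.2, 256.8]]
crop origin 220,230 x4
scene 0.64 [418.2 555.4] [144.9  89.5] 23.53
scene 0.63 [305.  388.7] [101.4 139.4] 0.87
scene 0.56 [593.7  50. ] [134.3  93.2] 1.92
```

View pics/fin.png

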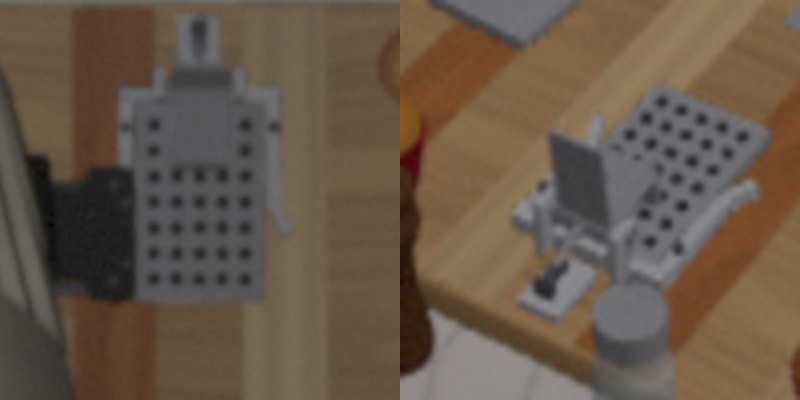

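The final picture shows the plate between the rails with its front edge on the stop and its centre at about (0.591, 0.046). The lever's top edge runs from scene pixel (258,256) to (271,260), which matches about 0.12 rad, and the jaw lies on the plate. The robot is clear of everything, so I'm handing in.

```bash
python3 -c "
from bench import job
print(job.close_job())"
```

```text
the job is handed in; nothing more can be done
None
```

The job is handed in at about 21 s: the clip was raised, the grating plate slid fully home against the stop, and the clip shut on it, as the last pictures show; no verdict was returned.

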